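Stir the beads, drain the paddle and lay it on its sloping rest

TASK

Take the orange paddle out of its holder and stir the dish with its blade until every bead has clearly been pushed away from where it lay (by half a bead or more), keeping all beads in the dish. Then lay the paddle flat on the blue mat to drip and let go of it. Finally take it again across the shaft and lay it on the sloping rest, on both uprights between their lips, blade over the lower end and beyond the lower upright; leave the bottle, mouse and slide box alone.

Things in the scene. Friction and masses are not known exactly. Their poses are not given: they have to be found in the camera images.
- stirrer: orange plastic stirring paddle, 200 mm long, 60 g: square shaft 14 x 14 mm over its whole length, flat blade (36 mm wide along y, 8 mm thick along x) over the lowest 45 mm, black band at the handle end. Origin at the middle of the blade's end face; z runs along the shaft to the handle end. At first it stands upright, blade down, in the holder, blade end 5 mm above the bench
- stirrer_mid (a point): point on the paddle's shaft axis, 123 mm from the blade end: when the paddle lies properly on the rest this point is midway between the two supports
- holder: fixed grey upright pocket, open at the top, outside 28 (x) x 50 (y) x 75 mm high, walls and floor 5 mm, on a 70 x 75 x 5 mm foot; origin at the centre of its underside. The paddle's blade stands in it, blade width along its y
- dish: fixed round white dish, 140 mm outside diameter, 45 mm high, wall 4 mm, flat floor 5 mm above the bench; origin at the centre of its underside. It holds six loose beads
- mat: fixed flat blue drip mat, 240 mm (x) x 160 mm (y), 3 mm thick; origin at the centre of its underside
- rest: fixed sloping rest: grey base 130 (x) x 70 x 8 mm and two black uprights, 8 mm thick along x, at x = +45 mm (top 68 mm above the bench) and x = -45 mm (lower: 50 mm). Each top is 30 mm wide between side lips 4 mm thick, 7 mm high. Origin: centre of the underside; -x points to the lower upright. A paddle on both slopes 11 degrees; its shaft axis passes 67 mm above the origin
- bead0_center (a point): centre of a blue bead, 20 mm diameter, 12 g, on the dish's floor
- bead1_center (a point): centre of a green bead, 20 mm diameter, 12 g, on the dish's floor
- bead2_center (a point): centre of a red bead, 20 mm diameter, 12 g, on the dish's floor
- bead3_center (a point): centre of a blue bead, 20 mm diameter, 12 g, on the dish's floor
- bead4_center (a point): centre of a green bead, 20 mm diameter, 12 g, on the dish's floor
- bead5_center (a point): centre of a red bead, 20 mm diameter, 12 g, on the dish's floor
- bottle: bystander: small amber bottle, 56 mm diameter, 120 mm high, black cap; origin at the centre of its underside
- mouse: bystander: white computer mouse 100 x 56 x 32 mm; origin at the centre of its underside
- slidebox: bystander: grey slide box with white lid 87 x 102 x 33 mm; origin at the centre of its underside
Mind the look-alikes: they are no part of the job. Leave any turquoise look-alike of the rest alone.

How it is judged:
On the way, in this order (a step that is already met when the one before it is completed fails the run):
1. the held paddle's blade is down in the dish and every bead is at least 10 mm from where it was at the start (horizontal distance between stirrer and dish below 0.065 m and z of stirrer in the frame of dish between 0 and 0.03 m and contact force between the fingers and stirrer above 0.3 N and distance of each of bead0_center, bead1_center, bead2_center, bead3_center, bead4_center, bead5_center from where it was at the start of the episode above 0.01 m), for 0.05 s.
2. the paddle lies flat on the mat (its mid point over the mat, within 12 degrees of level), at rest and touched by no finger (x of stirrer_mid in the frame of mat between -0.12 and 0.12 m and y of stirrer_mid in the frame of mat between -0.08 and 0.08 m and height (world z) of stirrer_mid below 0.03 m and angle between stirrer's own z axis and vertical between 1.36 and 1.78 rad and contact force between the fingers and stirrer below 0.05 N and linear speed of stirrer below 0.02 m/s), for 0.2 s.
At the end, for the whole second after the job is handed in: Paddle at rest on both uprights between the lips, blade end beyond the lower one: stirrer_mid within 25 mm lengthwise and 14 mm sideways of midway, 60 to 73 mm high, slope 7.5 to 15.5 degrees, within 17 degrees of the rest's x axis (slope included), borne by the rest. All beads in the dish (x of stirrer_mid in the frame of rest between -0.025 and 0.025 m and y of stirrer_mid in the frame of rest between -0.014 and 0.014 m and z of stirrer_mid in the frame of rest between 0.06 and 0.073 m and x of stirrer in the frame of rest below -0.06 m and angle between the z axis of stirrer and the x axis of rest, either way round below 0.3 rad and angle between stirrer's own z axis and vertical between 1.3 and 1.44 rad and contact force between stirrer and rest above 0.1 N and linear speed of stirrer below 0.02 m/s and horizontal distance between each of bead0_center, bead1_center, bead2_center, bead3_center, bead4_center, bead5_center and dish below 0.068 m); the robot touches nothing.
It fails at once if a bead leaves the dish (horizontal distance between any of bead0_center, bead1_center, bead2_center, bead3_center, bead4_center, bead5_center and dish above 0.075 m).
It fails at once if the bottle, mouse or slide box is moved more than 30 mm (distance of any of bottle, mouse, slidebox from where it was at the start of the episode above 0.03 m).
It also fails if it takes over 72 s, if anything falls off the work surface, if the arm or the gripper's body presses on something with over 40 N, if the wrist force passes 120 N, or if a joint passes its speed limit or range.

ROBOT

A 6-joint arm with a two-finger parallel gripper is mounted at the origin on the work surface. World frame = base frame: x ahead of the robot, y to its left, z up, the work surface at z = 0. Lengths are in m, angles in rad, forces in N, time in s.
With the tool pointing down it reaches from about 0.325 to 0.925 m from the base axis. Payload 3.1 kg.
Tool frame: the origin (TCP) lies on the centre line of the jaws, within the pads' length; the fingertips stand 19 mm ahead of it and the grasp point (between the pads) is the TCP; z points along the fingers, y is the line along which they close (so a half turn about z gives the same grasp; the last joint's range is limited). The gripper opens to 85 mm and grips with 20 to 120 N. Pads are 22 mm wide; open, the fingers measure 114 mm over their backs; the gripper's body (76 mm by 85 mm) begins 54 mm behind the grasp point. The pads swing forward as they close: fully open they stand 13 mm farther back than shut.
Start: joints at [-1.423, 0.217, 1.613, -0, 1.311, -0.112], TCP at [0.161, -0.604, 0.25] pointing down, gripper open.
Joint ranges: [-2.75, 2.75], [-0.78, 2.1], [0.31, 2.55], [-1.13, 4.27], [0.13, 2.63], [-2.58, 2.58]. Speed limits (rad/s): [2.79, 2.79, 3.14, 3.14, 3.14, 3.14].

INTERFACE

Orientations are given as a rotation vector (axis times angle).
In Python, from plant import ctrl, get_image, spotter gives the robot as it stands. The module is installed in compiled form; this text tells all that it offers. Calls block until the motion is done:
- ctrl.movep(position, orientation): joint-space move of the TCP to a pose.
- ctrl.line_to(position, rotation=None, rate=0.15, f_stop=None): straight line of the TCP; rotation=None keeps the orientation; rate is the mean speed in m/s. With f_stop (N) it stops when the force on the tool has changed by that much, and returns True; else False.
- ctrl.movej(angles): joint-space move.
- ctrl.gripper_to(opening, grip_force=None): finger opening in m; grip_force is the grip in N (None keeps the last); returns when the fingers have stopped.
- ctrl.hold(seconds).
- ctrl.ik(position, orientation): joint angles nearest the present ones, or None.
- ctrl.sense(): the state.
- get_image(name): name is "scene" or "top" or "wrist"; returns a dict with "color" (400x640x3 uint8, red, green, blue), "mtx" (3x3 intrinsics, pixels), "R" (3x3) and "t" (3): a world point X has camera coordinates R X + t. Camera axes: x right, y down, z forward; pixel columns grow to the right and rows downward; lengths in m; the calibration is good to about 2 mm. A picture is of the moment at which its call begins. There is no depth.
A pose or a line that the arm cannot do raises ctrl.IKError and nothing moves.
- ctrl.finish_job(): hands the job in; it is judged then, once.
Trained networks look in the newest picture that a camera, given by its name, has taken for a name from the list of things; names that differ only in an ending like _2 or _b are one class to them, and where a whole thing is asked for, a point or a joint stands for the part that bears it (a point fixed in the world has none). Each returns a list of dicts, best first, with "conf" (0 to 1); they miss things now and then, are a little off and sometimes report something else, mostly with a low value. They report only what shows in the picture. A call takes as long as a camera call. They do not tell look-alikes from the thing itself.
- spotter.regions_of(camera, label): "mask" (400x640 bool, what is visible of it) and "uv" ([column, row] in pixels, amid what is visible of it).
- spotter.spot_point(camera, label): "uv" ([column, row] in pixels: a listed point, or the origin of a listed thing).
The state is a dict: "time": time; "q": joint angles; "joint_vel": joint speeds; "effort": joint torques, N m; "eef_pos": TCP position; "tcp_rot": TCP orientation; "force": force on the tool from outside, world axes, zero at the start; "moment": the same for the moment, N m; "grip_width": finger opening in m; "gripper_force": force on a finger pad.
Only numpy, scipy, OpenCV 4.12 (cv2) and the standard library are available. Lean on these libraries where they do the work, as an engineer would, in place of code of your own. Each camera call takes 0.05 s, during which the arm holds its last target. There are 200 camera calls.

## Working session

There is one attempt and no reset: what is moved stays moved. The work goes in short steps, each a Python script; the robot and the scene stay as the last script left them, time stands still between calls to the robot, and variables do not carry over. Pictures are saved under pics/ and viewed, at most 14 in all, crops included, and the job is handed in when it is done.

```bash
mkdir -p pics; cat > h.py <<'E'
import numpy as np, cv2
from plant import ctrl, get_image, spotter
from scipy.spatial.transform import Rotation as Ro
def ray(im,uv):
    K=np.array(im["mtx"]);R=np.array(im["R"]);t=np.array(im["t"])
    d=R.T@np.linalg.inv(K)@np.array([uv[0],uv[1],1.0]);return -R.T@t,d
def atz(im,uv,z):
    c,d=ray(im,uv);return c+d*(z-c[2])/d[2]
def proj(im,X):
    p=np.array(im["mtx"])@(np.array(im["R"])@np.array(X)+np.array(im["t"]));return p[:2]/p[2]
def save(im,n): cv2.imwrite("pics/"+n,im["color"][:,:,::-1])
def down(yaw): # tool z down, tool y (closing) at angle yaw in world xy
    y=np.array([np.cos(yaw),np.sin(yaw),0]);z=np.array([0,0,-1.]);x=np.cross(y,z)
    return Ro.from_matrix(np.c_[x,y,z]).as_rotvec()
E
python3 - <<'E'
from h import *
a=get_image("scene");b=get_image("top");save(a,"s0.png");save(b,"t0.png")
print(ctrl.sense()["tcp_rot"],ctrl.sense()["time"])
Z=dict(stirrer=0.005,holder=0,dish=0,mat=0,rest=0,bottle=0,mouse=0,slidebox=0,stirrer_mid=.128)
for i in range(6): Z["bead%d_center"%i]=.015
for n,z in Z.items():
  for cam,im in(("top",b),("scene",a)):
    print(n,cam,[(np.round(r["conf"],2),np.round(r["uv"]).astype(int).tolist(),np.round(atz(im,r["uv"],z)[:2],3).tolist()) for r in spotter.spot_point(cam,n)])
for im in(a,b):print("cam",np.round(ray(im,[320,200])[0],3))
E
```

```text
[-3.11299825e+00 -4.06656215e-01  1.22259608e-04] 0.1
stirrer top [(np.float64(0.46), [307, 138], [0.674, -0.032])]
stirrer scene [(np.float64(0.39), [345, 232], [0.502, -0.003])]
holder top [(np.float64(0.75), [199, 112], [0.739, 0.251]), (np.float64(0.58), [305, 145], [0.656, -0.026])]
holder scene [(np.float64(0.79), [310, 284], [0.67, -0.03]), (np.float64(0.39), [340, 215], [0.454, -0.035])]
dish top [(np.float64(0.86), [303, 207], [0.496, -0.024])]
dish scene [(np.float64(0.7), [339, 229], [0.496, -0.023])]
mat top [(np.float64(0.63), [187, 206], [0.494, 0.27])]
mat scene [(np.float64(0.84), [452, 267], [0.504, 0.268])]
rest top [(np.float64(0.94), [470, 165], [0.607, -0.444]), (np.float64(0.82), [395, 297], [0.276, -0.255]), (np.float64(0.6), [467, 266], [0.355, -0.432]), (np.float64(0.58), [402, 205], [0.503, -0.273])]
rest scene [(np.float64(0.92), [224, 149], [0.352, -0.429]), (np.float64(0.85), [170, 214], [0.613, -0.447]), (np.float64(0.77), [244, 202], [0.506, -0.285]), (np.float64(0.59), [288, 144], [0.266, -0.263]), (np.float64(0.54), [345, 232], [0.5, -0.005])]
bottle 
[... 1043 characters left out ...]
nter scene [(np.float64(0.51), [332, 235], [0.531, -0.027])]
bead2_center top [(np.float64(0.38), [292, 204], [0.501, 0.001])]
bead2_center scene []
bead3_center top [(np.float64(0.5), [291, 216], [0.471, 0.004]), (np.float64(0.44), [200, 113], [0.734, 0.244])]
bead3_center scene [(np.float64(0.71), [248, 286], [0.735, -0.158]), (np.float64(0.45), [351, 221], [0.474, 0.001])]
bead4_center top [(np.float64(0.59), [302, 222], [0.457, -0.024])]
bead4_center scene [(np.float64(0.46), [340, 216], [0.468, -0.031])]
bead5_center top [(np.float64(0.45), [317, 213], [0.479, -0.06])]
bead5_center scene [(np.float64(0.58), [325, 213], [0.473, -0.069])]
cam [1.226 0.226 1.07 ]
cam [ 0.408 -0.093  1.119]
```

```bash
python3 -c "
import cv2,numpy as np
a=cv2.imread('pics/s0.png');b=cv2.imread('pics/t0.png');print(a.shape)"
```

```text
(400, 640, 3)
```

View pics/s0.png

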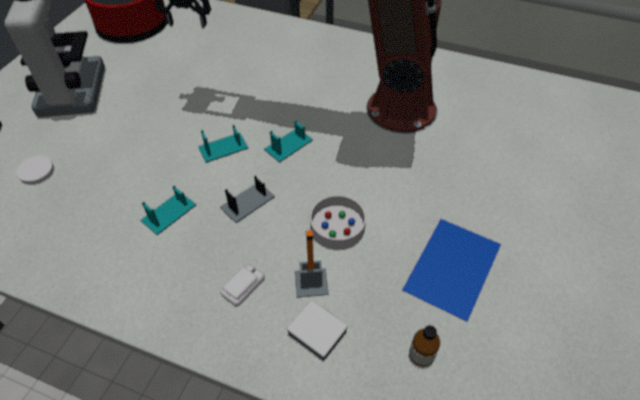

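View pics/t0.png

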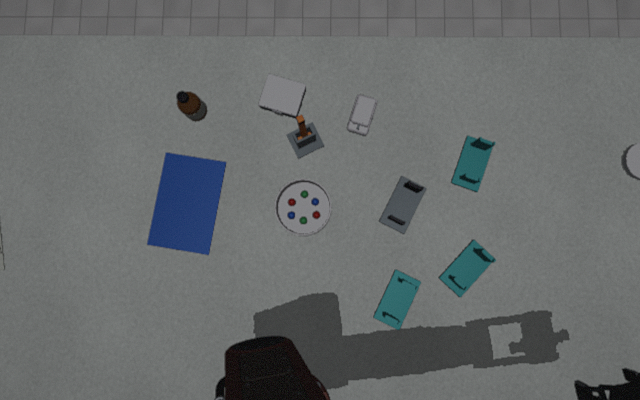

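The scene view shows the grey rest around (247,198), with turquoise look-alikes beside it, the holder with the orange paddle at (310,280), the dish at (338,224) and the mat at (452,268). Next I take close-ups with the wrist camera.

```bash
python3 - <<'E'
from h import *
b=get_image("top")
hsv=cv2.cvtColor(b["color"],cv2.COLOR_RGB2HSV)
m=cv2.inRange(hsv,(105,120,60),(130,255,255));c=max(cv2.findContours(m,0,2)[0],key=cv2.contourArea)
p=np.array([atz(b,q,.003)[:2] for q in cv2.boxPoints(cv2.minAreaRect(c))]);print("mat",p.mean(0),p)
for n,xy,z in(("rest",(.505,-.279),.4),("hold",(.655,-.028),.48)):
    ctrl.movep([xy[0]-.04,xy[1],z],down(np.pi/2))
    w=get_image("wrist");save(w,"w_%s.png"%n);np.savez("w_%s.npz"%n,**w)
    print(n,ctrl.sense()["time"],np.round(ray(w,[320,200]),3))
    for l in(("rest",) if n=="rest" else ("holder","stirrer","dish")+tuple("bead%d_center"%i for i in range(6))):
        print(l,[(round(float(r["conf"]),2),np.round(r["uv"]).tolist(),np.round(atz(w,r["uv"],.015 if "bead" in l else 0)[:2],4).tolist()) for r in spotter.spot_point("wrist",l)])
a,c=cv2.imread("pics/w_rest.png"),cv2.imread("pics/w_hold.png")
cv2.imwrite("pics/w2.png",cv2.resize(np.vstack([a[:,:],c]),None,fx=.75,fy=.75))
E
```

```text
mat [0.50302178 0.27223395] [[0.3970716  0.36681528]
 [0.63630089 0.33481922]
 [0.60792176 0.17599316]
 [0.37079286 0.21130815]]
rest 3.5417 [[ 0.379 -0.279  0.523]
 [ 0.328  0.011 -0.945]]
rest [(0.93, [226.0, 81.0], [0.3497, -0.4311]), (0.88, [228.0, 224.0], [0.6115, -0.4535]), (0.81, [330.0, 27.0], [0.2712, -0.2576])]
hold 4.8 [[ 0.529 -0.029  0.602]
 [ 0.328  0.01  -0.945]]
holder [(0.84, [320.0, 168.0], [0.667, -0.0235]), (0.36, [300.0, 68.0], [0.473, -0.0604])]
stirrer [(0.61, [312.0, 168.0], [0.6653, -0.0392]), (0.47, [302.0, 89.0], [0.5097, -0.0578])]
dish [(0.73, [321.0, 79.0], [0.4919, -0.0212])]
bead0_center [(0.43, [303.0, 85.0], [0.5038, -0.0561])]
bead1_center [(0.57, [346.0, 216.0], [0.7692, 0.0347]), (0.44, [318.0, 98.0], [0.526, -0.0281])]
bead2_center [(0.56, [331.0, 90.0], [0.5126, -0.0023])]
bead3_center [(0.54, [319.0, 184.0], [0.6975, -0.0242]), (0.4, [335.0, 67.0], [0.4715, 0.0045])]
bead4_center []
bead5_center [(0.57, [302.0, 68.0], [0.4739, -0.0574])]
```

View pics/w2.png

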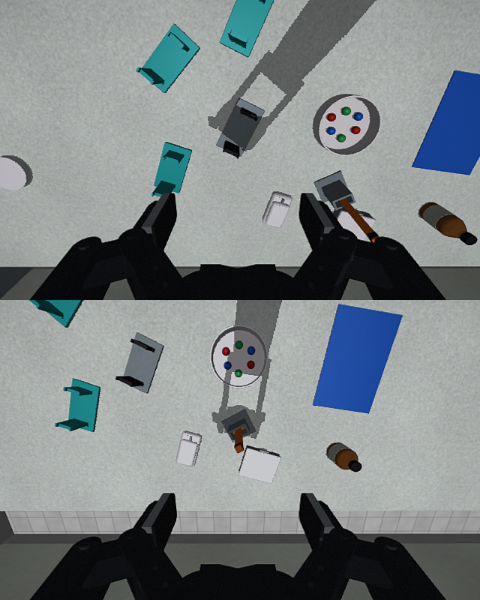

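Both wrist views have +x downward and -y to the left, and the grey rest shows at (142,362) in the lower panel. Next I enlarge the rest and holder from several views to get their poses.

```bash
python3 - <<'E'
import cv2,numpy as np
L=[("t0",403,205),("s0",247,198),("w_hold",190,83),("t0",305,138),("s0",312,270),("w_hold",318,172)]
T=[]
for n,u,v in L:
    im=cv2.imread("pics/%s.png"%n);x,y=u-33,v-37
    c=im[y:y+74,x:x+66];c=cv2.resize(c,None,fx=4,fy=4,interpolation=cv2.INTER_CUBIC)
    c=np.clip(c.astype(float)*1.6,0,255).astype(np.uint8)
    for k in range(0,66,10):
        cv2.line(c,(k*4,0),(k*4,6),(0,0,255),1);cv2.putText(c,str(x+k),(k*4,14),0,.3,(0,0,255))
    for k in range(0,74,10):
        cv2.line(c,(0,k*4),(6,k*4),(0,0,255),1);cv2.putText(c,str(y+k),(8,k*4+4),0,.3,(0,0,255))
    T.append(c)
cv2.imwrite("pics/m1.png",np.vstack([np.hstack(T[:3]),np.hstack(T[3:])]))
E
```

```text
(no output)
```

View pics/m1.png

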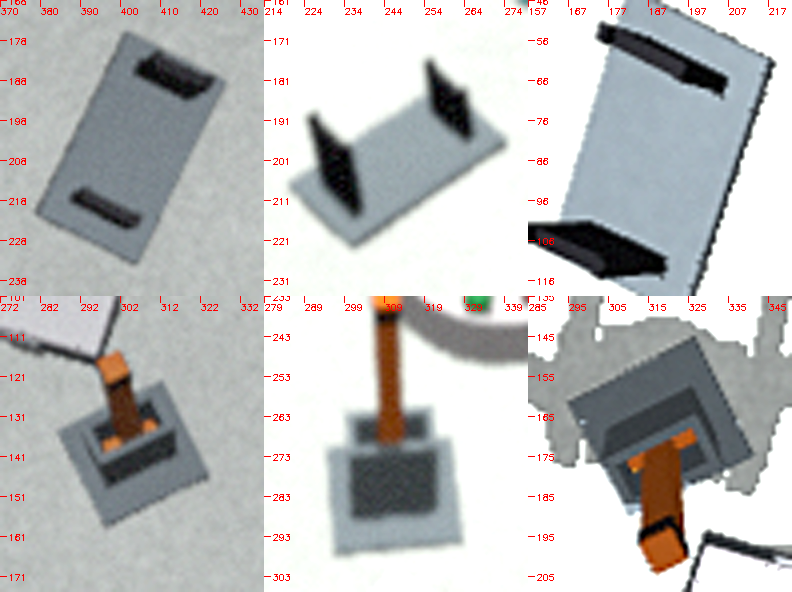

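```bash
cat > fit.py <<'E'
from h import *
from scipy.optimize import least_squares
def fit(obs,x0):  # obs: list of (im, local xyz, uv)
    def f(p):
        R=Ro.from_euler("z",p[2]).as_matrix()
        return np.concatenate([proj(im,R@np.array(X)+[p[0],p[1],0])-uv for im,X,uv in obs])
    s=least_squares(f,x0,loss="soft_l1");return s.x,np.round(f(s.x).reshape(-1,2),1)
E
python3 - <<'E'
from fit import *
T=get_image("top");S=get_image("scene");W=dict(np.load("w_hold.npz"))
o=.375
# rest: +x assumed to the far upright; image top: up=+x,right=-y
c=lambda sx,sy:(sx*.065,sy*.035,.008)
obs=[(T,c(1,1),(401.2,176)),(T,c(1,-1),(426.5,187.5)),(T,c(-1,-1),(404,233.7)),(T,c(-1,1),(379.2,221.2)),
 (S,c(1,-1),(220.2,207.5)),(S,c(1,1),(236.7,222.7)),(S,c(-1,1),(275,197.2))]
# upright outer top corners (lip tops): far upright tall
p,r=fit([(i,X,np.array(u)-.375*0) for i,X,u in obs],[.505,-.279,-.4]);print("rest",p,"\n",r.tolist())
# pred of upright tops if +x is tall
R=Ro.from_euler("z",p[2]).as_matrix()
for nm,im in(("T",T),("S",S),("W",W)):
  for x,z in((.045,.075),(-.045,.057),(.045,.057),(-.045,.075)):
    print(nm,x,z,[np.round(proj(im,R@[x,sy*.019,z]+[p[0],p[1],0]),1).tolist() for sy in(1,-1)])
c=lambda sx,sy:(sx*.035,sy*.0375,.005)
# y axis of holder: image right/up in top = (-y,+x) 
obs=[(T,c(1,1),(312.5,122.5)),(T,c(1,-1),(286.5,134.5)),(T,c(-1,-1),(298.7,158.5)),(T,c(-1,1),(324,146.5)),
 (S,c(-1,1),(294.7,270.7)),(S,c(-1,-1),(324.7,269)),(S,c(1,-1),(328.7,295.2)),(S,c(1,1),(296.7,297.7)),
 (W,c(-1,1),(294.7,161.5)),(W,c(-1,-1),(327.2,145.2)),(W,c(1,-1),(341.5,175.5))]
p,r=fit(obs,[.66,-.028,-2.7]);print("holder",p,"\n",r.tolist())
R=Ro.from_euler("z",p[2]).as_matrix()
for nm,im in(("T",T),("S",S),("W",W)): print(nm,"paddle top",np.round(proj(im,[p[0],p[1],.205]),1))
obs=[(T,(sx*.12,sy*.08,.003),proj(T,[*q,.003])) for (sx,sy),q in zip([(-1,1),(1,1),(1,-1),(-1,-1)],[[.397,.3668],[.6363,.3348],[.6079,.176],[.3708,.2113]])]
print("mat",fit(obs,[.5,.27,-.15]))
E
```

```text
rest [ 0.50526734 -0.27384181 -0.44632071] 
 [[-0.2, -1.0], [-0.1, -0.3], [0.1, 0.1], [-0.6, 0.1], [-0.3, -0.7], [-0.6, -0.1], [0.5, -1.6]]
T 0.045 0.075 [[408.0, 181.2], [422.7, 188.2]]
T -0.045 0.057 [[390.6, 215.8], [405.1, 222.9]]
T 0.045 0.057 [[406.7, 182.2], [421.1, 189.2]]
T -0.045 0.075 [[391.6, 215.3], [406.4, 222.5]]
S 0.045 0.075 [[235.0, 198.3], [225.9, 189.7]]
S -0.045 0.057 [[264.1, 184.1], [254.9, 176.0]]
S 0.045 0.057 [[236.0, 202.8], [227.0, 194.3]]
S -0.045 0.075 [[263.4, 179.5], [254.2, 171.4]]
W 0.045 0.075 [[175.9, 114.8], [154.6, 105.0]]
W -0.045 0.057 [[195.8, 65.1], [174.3, 54.5]]
W 0.045 0.057 [[180.5, 114.3], [160.0, 104.8]]
W -0.045 0.075 [[191.5, 63.9], [169.2, 52.9]]
holder [ 0.6403905  -0.02747645 -3.61865464] 
 [[-1.0, 46.5], [-0.8, 20.9], [0.1, -26.8], [0.5, -1.4], [-0.5, 0.3], [-10.0, 23.2], [8.5, -20.4], [19.8, -43.1], [-0.5, 1.4], [-1.3, 33.6], [0.3, -26.0]]
T paddle top [299.9 130.7]
S paddle top [314.2 222.7]
W paddle top [318.2 182.3]
mat (array([ 0.50284662,  0.27236737, -0.15050169]), array([[-1.1,  0.3],
       [ 0.5,  1.1],
       [ 0.3, -0.6],
       [ 0. , -0.6]]))
```

```bash
python3 - <<'E'
from fit import *
T=get_image("top");S=get_image("scene");W=dict(np.load("w_hold.npz"))
c=lambda sx,sy:(sx*.035,sy*.0375,.005)
base=[(T,c(1,1),(324,146.5)),(T,c(1,-1),(298.7,158.5)),(T,c(-1,1),(312.5,122.5)),(T,c(-1,-1),(286.5,134.5)),
(W,c(1,1),(294.7,161.5)),(W,c(1,-1),(327.2,145.2)),(W,c(-1,-1),(341.5,175.5))]
sc=[(294.7,270.7),(324.7,269),(328.7,295.2),(296.7,297.7)]
ring=[(1,1),(1,-1),(-1,-1),(-1,1)]
best=None
for k in range(4):
    for d in(1,-1):
        p,r=fit(base+[(S,c(*ring[(k+d*i)%4]),sc[i]) for i in range(4)],[.66,-.028,-2.7])
        e=np.abs(r).sum()
        if best is None or e<best[0]:best=(e,p,r.tolist())
print(best);p=best[1]
for nm,im in(("T",T),("S",S),("W",W)): print(nm,"paddle top",np.round(proj(im,[p[0],p[1],.205]),1))
# dish
obs=[];ims=dict(top=T,scene=S)
for cam in ims:
    for r in spotter.regions_of(cam,"dish")[:1]:
        ys,xs=np.nonzero(r["mask"]);q=np.array([atz(ims[cam],u,.045)[:2] for u in np.c_[xs,ys][::7]])
        print(cam,r["conf"],r["mask"].sum(),(q.min(0)+q.max(0))/2,np.ptp(q,axis=0))
# reachability
m=np.array([.5028,.2724]);yaw=-.1505
u=np.array([np.cos(yaw),np.sin(yaw)])
for s in(1,-1):       # blade direction along s*u ; tool tilted by t toward blade dir
    for t in(0,20,40,50,60,70):
        d=np.array([*(s*u),0]);z=np.sin(np.radians(t))*d-np.cos(np.radians(t))*np.array([0,0,1.])
        for sg in(1,-1):
            y=sg*np.array([-u[1],u[0],0]);R=np.c_[np.cross(y,z),y,z]
            h=.165*np.cos(np.radians(t))+.015
            P=[*(m+s*u*(.1-.165*np.sin(np.radians(t)))),max(h,.03)]
            q=ctrl.ik(P,Ro.from_matrix(R).as_rotvec());print(s,t,sg,None if q is None else np.round(q,2).tolist())
ph=p[2]+np.pi/2
for sg in(0,np.pi): 
    q=ctrl.ik([p[0],p[1],.17],down(ph+sg));print("hold",None if q is None else np.round(q,2))
    q=ctrl.ik([.494,-.023,.175],down(ph+sg));print("dish",None if q is None else np.round(q,2))
E
```

```text
(np.float64(10.200000000000001), array([ 0.66689941, -0.02699626, -2.68120867]), [[0.2, -0.6], [-1.0, -0.0], [-0.0, -0.7], [-0.4, -0.2], [-0.2, 0.4], [-0.3, 0.6], [-0.3, 0.0], [0.1, -0.3], [1.5, -0.9], [0.2, -1.0], [-0.3, -1.0]])
T paddle top [299.9 118.4]
S paddle top [309.5 232.6]
W paddle top [318.5 199.9]
top 0.8 1985 [ 0.49257926 -0.02720604] [0.13620922 0.13600086]
scene 0.75 2129 [0.78714507 0.03552759] [0.11308241 0.116446  ]
1 0 1 [0.3, 0.34, 1.6, -0.0, 1.2, -1.12]
1 0 -1 [0.3, 0.34, 1.6, -0.0, 1.2, 2.02]
1 20 1 [0.43, 0.12, 1.92, -0.26, 0.82, -0.85]
1 20 -1 [0.43, 0.12, 1.92, -0.26, 0.82, 2.3]
1 40 1 [0.6, 0.06, 2.17, -0.94, 0.58, -0.1]
1 40 -1 None
1 50 1 None
1 50 -1 None
1 60 1 None
1 60 -1 None
1 70 1 None
1 70 -1 None
-1 0 1 [0.48, 0.01, 1.98, -0.0, 1.15, -0.94]
-1 0 -1 [0.48, 0.01, 1.98, -0.0, 1.15, 2.2]
-1 20 1 [0.33, 0.29, 1.71, 0.16, 1.45, -1.14]
-1 20 -1 [0.33, 0.29, 1.71, 0.16, 1.45, 2.01]
-1 40 1 [0.24, 0.61, 1.43, 0.25, 1.75, -1.21]
-1 40 -1 [0.24, 0.61, 1.43, 0.25, 1.75, 1.93]
-1 50 1 [0.22, 0.77, 1.29, 0.3, 1.9, -1.23]
-1 50 -1 [0.22, 0.77, 1.29, 0.3, 1.9, 1.91]
-1 60 1 [0.2, 0.93, 1.16, 0.34, 2.05, -1.23]
-1 60 -1 [0.2, 0.93, 1.16, 0.34, 2.05, 1.91]
-1 70 1 [0.18, 1.08, 1.02, 0.39, 2.2, -1.21]
-1 70 -1 [0.18, 1.08, 1.02, 0.39, 2.2, 1.93]
hold [-0.15  0.38  1.57 -0.    1.2   0.96]
dish [-0.19  0.02  1.98 -0.    1.14  0.92]
hold [-0.15  0.38  1.57 -0.    1.2  -2.18]
dish [-0.19  0.02  1.98 -0.    1.14 -2.22]
```

```bash
python3 - <<'E'
from h import *
H=np.array([.6669,-.027]);ph=-2.6812+np.pi/2
ctrl.movep([*H,.30],down(ph));ctrl.line_to([*H,.17],rate=.12)
ctrl.gripper_to(.0,70);s=ctrl.sense();print(s["grip_width"],s["gripper_force"],s["time"])
ctrl.line_to([*H,.275],rate=.12)
s=ctrl.sense();print(s["grip_width"],s["gripper_force"],s["force"],s["time"])
D=np.array([.4925,-.0265]);be=np.radians(-33)
ctrl.movep([*D,.275],down(be))
w=get_image("scene");save(w,"g.png");save(get_image("top"),"g2.png")
a,b=cv2.imread("pics/g.png")[130:330,200:440],cv2.imread("pics/g2.png")[110:310,200:440]
cv2.imwrite("pics/g3.png",cv2.resize(np.hstack([a,b]),None,fx=1.6,fy=1.6))
E
```

```text
0.013138433246576027 68.22566270828247 9.725
0.013092571094728766 68.0828332901001 [-0.11479228  0.1580552  -0.21638394] 10.75
```

View pics/g3.png

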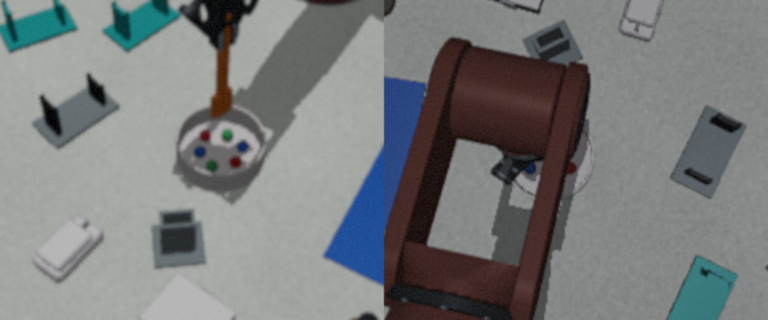

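The paddle is held upright over the dish, with the dish at (222,145) in the left panel and the holder empty at (178,235). Now I stir.

```bash
python3 - <<'E'
from h import *
D=np.array([.4925,-.0265]);be=np.radians(-33)
e1=np.array([np.cos(be),np.sin(be)]);e2=np.array([-e1[1],e1[0]])
def beads(im):
    hsv=cv2.cvtColor(im["color"],cv2.COLOR_RGB2HSV);out=[]
    for nm,rs in dict(b=[(105,125)],g=[(45,85)],r=[(0,6),(172,180)]).items():
        m=sum(cv2.inRange(hsv,(lo,110,40),(hi,255,255)) for lo,hi in rs)
        n,_,st,ce=cv2.connectedComponentsWithStats(m)
        for k in range(1,n):
            p=atz(im,ce[k],.015)[:2]
            if st[k,4]>=6 and np.hypot(*(p-D))<.075: out.append((nm,int(st[k,4]),np.round(p,3).tolist()))
    return out
print(beads(get_image("scene")))
print("touch",ctrl.line_to([*D,.176],rate=.1,f_stop=6))
fm=0
for t in np.radians(np.arange(0,751,30)):
    k=min(1,.5+t/np.pi/2)
    p=D+k*(.022*np.cos(t)*e1+.035*np.sin(t)*e2)
    ctrl.line_to([*p,.176],rate=.08);fm=max(fm,np.linalg.norm(ctrl.sense()["force"]))
s=ctrl.sense();print(fm,s["time"],s["grip_width"])
i=get_image("scene");save(i,"st.png");print(beads(i))
ctrl.line_to([*p,.21],rate=.1)
cv2.imwrite("pics/st1.png",cv2.resize(cv2.imread("pics/st.png")[170:260,280:400],None,fx=5,fy=5))
E
```

```text
[('b', 25, [0.474, 0.002]), ('b', 30, [0.507, -0.057]), ('g', 19, [0.46, -0.028]), ('g', 23, [0.526, -0.03]), ('r', 23, [0.475, -0.06]), ('r', 28, [0.506, 0.001])]
touch False
1.8719533630093568 21.3 0.013371478420871994
[('b', 35, [0.447, 0.003]), ('r', 33, [0.467, -0.08]), ('r', 12, [0.502, 0.018])]
```

View pics/st1.png

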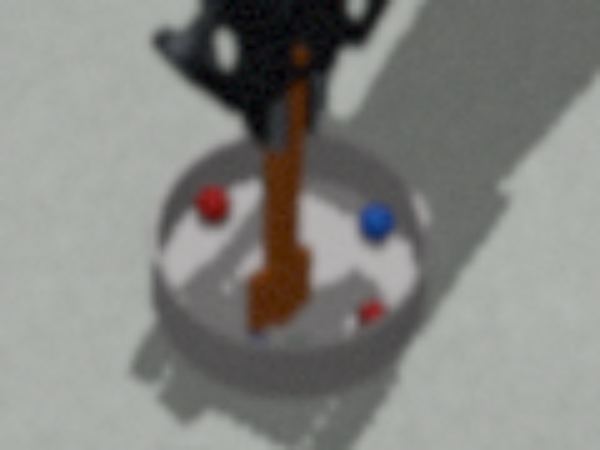

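Red beads (212,203) and (370,312) and the blue one at (377,222) are at the wall. The green beads and one blue are hidden, so I lift clear and check from the top.

```bash
python3 - <<'E'
from h import *
s=ctrl.sense();p=s["eef_pos"]
ctrl.line_to([p[0],p[1],.28],rate=.15)
ctrl.movep([.45,.27,.28],down(-.1505-np.pi/2))
i=get_image("top");save(i,"t2.png");print(ctrl.sense()["time"],np.round(ctrl.sense()["q"],2))
s=get_image("scene");save(s,"s2.png")
D=np.array([.4925,-.0265])
hsv=cv2.cvtColor(i["color"],cv2.COLOR_RGB2HSV)
for nm,rs in dict(b=[(105,125)],g=[(45,85)],r=[(0,6),(172,180)]).items():
    m=sum(cv2.inRange(hsv,(lo,90,30),(hi,255,255)) for lo,hi in rs)
    n,_,st,ce=cv2.connectedComponentsWithStats(m)
    for k in range(1,n):
        q=atz(i,ce[k],.015)[:2]
        if st[k,4]>=5 and np.hypot(*(q-D))<.085: print(nm,st[k,4],np.round(q,3),np.hypot(*(q-D)).round(3))
a,b=cv2.imread("pics/t2.png")[160:260,250:360],cv2.imread("pics/s2.png")[150:350,280:500]
cv2.imwrite("pics/c2.png",np.hstack([cv2.resize(a,(440,400)),cv2.resize(b,(360,400))]))
E
```

```text
24.0333 [ 0.41 -0.02  1.82 -0.    1.35  2.13]
b 38 [ 0.549 -0.023] 0.056
b 37 [0.451 0.006] 0.053
g 33 [ 0.543 -0.002] 0.056
g 32 [ 0.444 -0.05 ] 0.054
r 37 [0.508 0.025] 0.053
r 38 [ 0.47  -0.076] 0.054
```

View pics/c2.png

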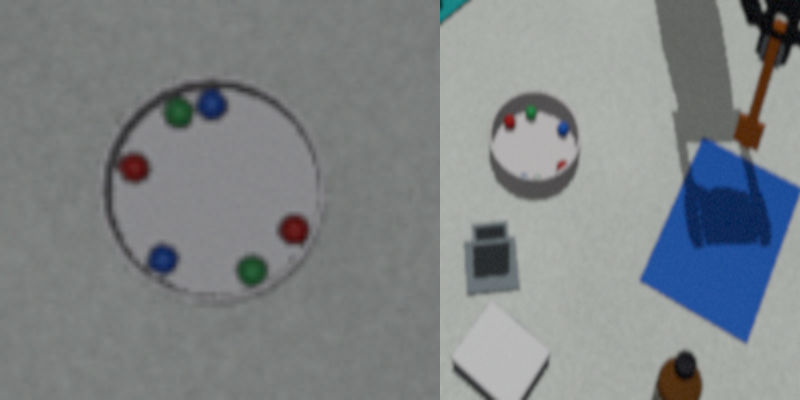

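All six beads are at the wall, at radius about 54 mm (they started near 35 mm), and inside the dish. Now I lay the paddle on the mat, tilting it first and then letting it pivot in a light grip.

```bash
python3 - <<'E'
from h import *
m=np.array([.5028,.2724,0]);yaw=-.1505;u=np.array([np.cos(yaw),np.sin(yaw),0]);zh=np.array([0,0,1.])
B=m-.118*u
def rot(t):
    z=-np.sin(t)*u-np.cos(t)*zh;y=-np.array([-u[1],u[0],0]);return Ro.from_matrix(np.c_[np.cross(y,z),y,z]).as_rotvec()
P=lambda th,z0:B+z0*zh+.165*(np.sin(th)*u+np.cos(th)*zh)
t=np.radians(40)
ctrl.movep(P(t,.06),rot(t))
ctrl.line_to(P(t,.012),rate=.1)
print("contact",ctrl.line_to(P(t,-.003),rate=.03,f_stop=2),ctrl.sense()["eef_pos"]-P(t,0))
ctrl.gripper_to(0.0,20)
z0=(ctrl.sense()["eef_pos"]-P(t,0))[2]-.001
for th in np.radians([48,56,64,71,76,80]):
    r=ctrl.line_to(P(th,max(z0,0.002)),rate=.08,f_stop=30);s=ctrl.sense();print(np.degrees(th).round(),r,np.round(s["force"],1),np.round(s["grip_width"],4),np.round(s["eef_pos"][2],3))
    if r:break
print(s["time"])
save(get_image("scene"),"l.png");save(get_image("top"),"l2.png")
cv2.imwrite("pics/l3.png",np.hstack([cv2.resize(cv2.imread("pics/"+n)[y:y+150,x:x+150],None,fx=2.6,fy=2.6) for n,x,y in(("l.png",390,180),("l2.png",120,130))]))
E
```

```text
contact True [0.00115695 0.00015829 0.00700498]
48.0 False [ 3.4 -0.4  7.6] 0.0128 0.118
56.0 False [ 4.1 -0.6  5.6] 0.0129 0.099
64.0 False [ 2.6 -0.2  4.2] 0.0128 0.079
71.0 False [2.  1.  3.9] 0.0133 0.059
76.0 False [-0.1 -0.3  2.9] 0.0133 0.045
80.0 False [-0.4 -0.3  1.4] 0.0132 0.034
28.2417
```

View pics/l3.png

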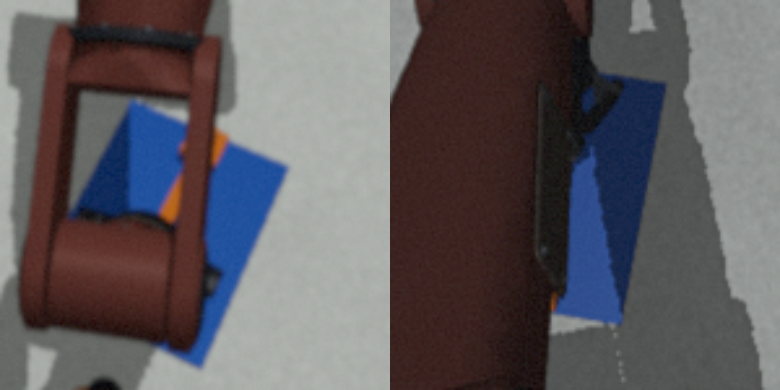

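The blade is on the mat's robot-side edge at (205,155) in the left panel, and the shaft pivoted down as planned. Now I release, back off and look.

```bash
python3 - <<'E'
from h import *
ctrl.gripper_to(.05,20);ctrl.hold(.2)
s=ctrl.sense();z=Ro.from_rotvec(s["tcp_rot"]).as_matrix()[:,2]
ctrl.line_to(np.array(s["eef_pos"])-.1*z,rate=.15)
ctrl.movep([.40,.08,.33],down(-.1505-np.pi/2));ctrl.hold(.2)
T=get_image("top");S=get_image("scene");save(T,"p.png");save(S,"p2.png");print(ctrl.sense()["time"])
for im,nm in((T,"T"),(S,"S")):
    hsv=cv2.cvtColor(im["color"],cv2.COLOR_RGB2HSV)
    m=cv2.inRange(hsv,(4,120,50),(20,255,255))
    n,lab,st,ce=cv2.connectedComponentsWithStats(m)
    q=np.array([atz(im,c[::-1],.014)[:2] for c in np.argwhere(m)])
    q=q[np.hypot(*(q-[.5028,.2724]).T)<.16]
    c=q.mean(0);_,_,v=np.linalg.svd(q-c);d=v[0]*np.sign(v[0][0]);pr=(q-c)@d;n_=np.array([-d[1],d[0]])
    sh=q[pr>pr.min()+.055]
    print(nm,len(q),c,"yaw",np.arctan2(d[1],d[0]),"ends",c+d*pr.min(),c+d*pr.max(),np.ptp(pr))
    if len(sh)>10:
        c2=sh.mean(0);v2=np.linalg.svd(sh-c2)[2][0];v2*=np.sign(v2[0]);print(" shaft",c2,np.arctan2(v2[1],v2[0]),len(sh))
    for l in("stirrer","stirrer_mid"):print(l,[(round(float(r["conf"]),2),np.round(atz(im,r["uv"],.01)[:2],3).tolist()) for r in spotter.spot_point({"T":"top","S":"scene"}[nm],l)])
cv2.imwrite("pics/p3.png",np.hstack([cv2.resize(cv2.imread("pics/"+n)[y:y+150,x:x+150],None,fx=2.6,fy=2.6) for n,x,y in(("p2.png",380,190),("p.png",120,130))]))
E
```

```text
31.4167
T 821 [0.44433099 0.28943298] yaw -0.400272140467688 ends [0.35318067 0.32799996] [0.57371523 0.23468869] 0.23946290614299987
 shaft [0.47152303 0.27713075] -0.304103334858612 575
stirrer []
stirrer_mid [(0.81, [0.505, 0.275])]
S 468 [0.46673482 0.27743803] yaw -0.12610365787064895 ends [0.38791453 0.28743058] [0.58790475 0.26207654] 0.20159095741943434
 shaft [0.51456304 0.27135837] -0.1257107120319068 246
stirrer [(0.67, [0.389, 0.283])]
stirrer_mid [(0.74, [0.515, 0.266])]
```

View pics/p3.png

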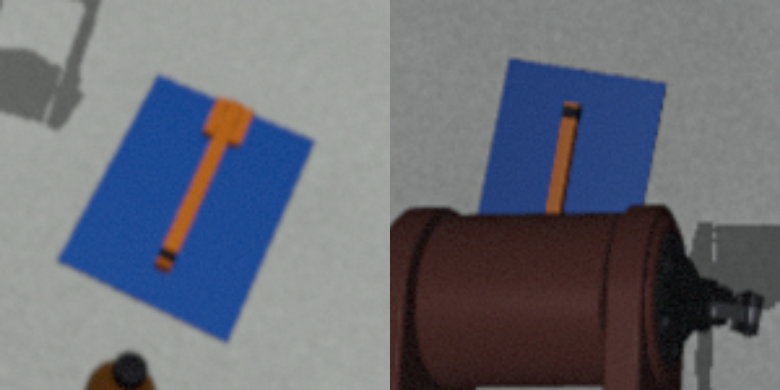

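The paddle lies flat and free on the mat, blade end near (230,105) and handle near (163,265) in the left panel. That gives blade end (0.388,0.287) and length 0.2016 against 0.200 given. Now I take it across the shaft and lay it on the rest.

```bash
cat > fin.py <<'E'
from h import *
py=-.135;M0=np.array([.508,.2725]);r=np.array([.5053,-.2738]);ry=-.4463;tl=np.radians(11.2)
ur=np.array([np.cos(ry),np.sin(ry),0]);zh=np.array([0,0,1.])
tz=np.sin(tl)*ur-np.cos(tl)*zh
for sg in(1,-1):
    y=sg*np.array([-ur[1],ur[0],0]);rot=Ro.from_matrix(np.c_[np.cross(y,tz),y,tz]).as_rotvec()
    g=down(py+sg*np.pi/2)
    tgt=lambda h:np.array([*r,.067+h])-.014*tz
    qs=[ctrl.ik([*M0,.024],g),ctrl.ik(tgt(0),rot),ctrl.ik(tgt(.14),rot)]
    print(sg,[None if q is None else np.round(q,2).tolist() for q in qs])
    if all(q is not None for q in qs):break
E
python3 - <<'E'
from fin import *
ctrl.gripper_to(.06)
ctrl.movep([*M0,.13],g);ctrl.line_to([*M0,.05],rate=.15)
print("stop",ctrl.line_to([*M0,.024],rate=.05,f_stop=8),ctrl.sense()["eef_pos"][2])
ctrl.gripper_to(0,50);s=ctrl.sense();print(s["grip_width"],s["gripper_force"])
ctrl.line_to([*M0,.22],rate=.15);s=ctrl.sense();print(s["grip_width"],s["force"],s["time"])
ctrl.movep(tgt(.14),rot)
save(get_image("scene"),"r.png");print(ctrl.sense()["time"])
cv2.imwrite("pics/r1.png",cv2.resize(cv2.imread("pics/r.png")[100:250,150:350],None,fx=3,fy=3))
E
```

```text
1 [[0.37, 0.41, 1.85, -0.0, 0.88, -1.07], [-0.64, 0.21, 1.98, 0.05, 0.75, -1.8], [-0.64, 0.02, 1.9, 0.04, 1.03, -1.78]]
stop False 0.0237027468943437
0.012800603471974842 51.760345101356506
0.012532150556222916 [-0.7914609  -0.02028932  0.13179777] 37.5583
39.575
```

View pics/r1.png

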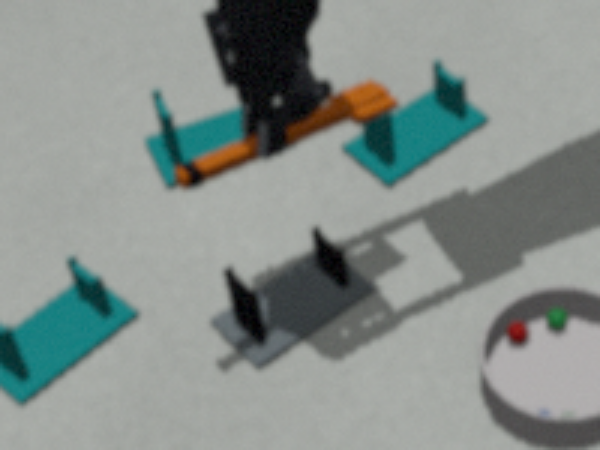

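The paddle is held above the grey rest, handle end at (185,172) and blade end at (385,98) on the robot side. Before lowering I compare those with the predicted positions.

```bash
python3 - <<'E'
from fin import *
S=get_image("scene");d=np.cos(tl)*ur+np.sin(tl)*zh;M=np.array([*r,.207])
print(proj(S,M-.123*d),proj(S,M+.077*d),"obs 279.5,132.5 / 211.7,157.3", proj(S,M+.01*d)-proj(S,M))
ctrl.line_to(tgt(.02),rot,rate=.12)
print("sup",ctrl.line_to(tgt(-.006),rot,rate=.03,f_stop=2.5),ctrl.sense()["eef_pos"]-tgt(0),ctrl.sense()["force"])
save(get_image("scene"),"f.png");save(get_image("top"),"f2.png");print(ctrl.sense()["time"])
cv2.imwrite("pics/f3.png",np.hstack([cv2.resize(cv2.imread("pics/"+n)[y:y+100,x:x+100],None,fx=4,fy=4) for n,x,y in(("f.png",200,140),("f2.png",355,150))]))
E
```

```text
1 [[0.37, 0.41, 1.85, -0.0, 0.88, -1.07], [-0.64, 0.21, 1.98, 0.05, 0.75, -1.8], [-0.64, 0.02, 1.9, 0.04, 1.03, -1.78]]
[278.49870201 130.51051018] [210.12460994 159.41730529] obs 279.5,132.5 / 211.7,157.3 [-3.50146546  1.4803289 ]
sup True [-0.00015619  0.00010477  0.00035678] [-1.72463493  1.02203316  6.08152879]
41.525
```

View pics/f3.png

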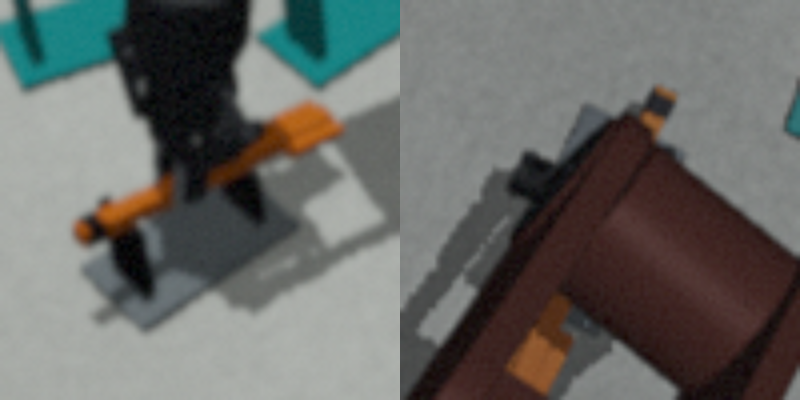

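The paddle sits on both uprights at the expected height, between the lips. Release and verify.

```bash
python3 - <<'E'
from fin import *
ctrl.gripper_to(.05,20);ctrl.hold(.2)
p=np.array(ctrl.sense()["eef_pos"]);ctrl.line_to(p-.15*tz,rate=.12)
ctrl.movep([.33,-.05,.35],down(np.pi/2));ctrl.hold(.3)
S=get_image("scene");T=get_image("top");save(S,"e.png");save(T,"e2.png")
d=np.cos(tl)*ur+np.sin(tl)*zh;M=np.array([*r,.067])
for im,n in((S,"scene"),(T,"top")):
    print(n,"pred blade/mid",proj(im,M-.123*d),proj(im,M),[[(round(float(k["conf"]),2),np.round(k["uv"]).tolist()) for k in spotter.spot_point(n,l)] for l in("stirrer","stirrer_mid")],ctrl.sense()["time"])
cv2.imwrite("pics/e3.png",np.hstack([cv2.resize(cv2.imread("pics/"+n)[y:y+100,x:x+100],None,fx=4,fy=4) for n,x,y in(("e.png",200,140),("e2.png",355,150))]))
E
```

```text
1 [[0.37, 0.41, 1.85, -0.0, 0.88, -1.07], [-0.64, 0.21, 1.98, 0.05, 0.75, -1.8], [-0.64, 0.02, 1.9, 0.04, 1.03, -1.78]]
scene pred blade/mid [282.19260815 168.88564897] [245.20586762 186.62761131] [[(0.57, [282.0, 169.0])], [(0.82, [245.0, 187.0]), (0.49, [354.0, 215.0])]] 45.1667
top pred blade/mid [383.34283157 247.90379505] [406.59784826 202.03810426] [[(0.91, [383.0, 249.0])], [(0.94, [408.0, 203.0])]] 45.2667
```

View pics/e3.png

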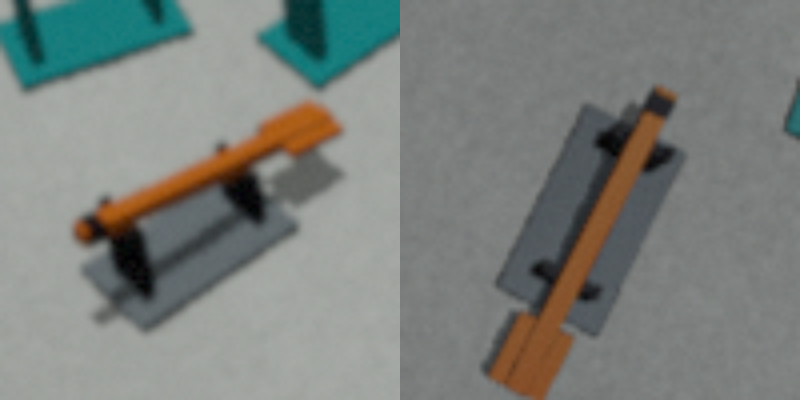

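The paddle lies on both uprights, with the blade beyond the lower one at (310,130) in the left panel. It matches the prediction within 2 px, so I hand in.

```bash
python3 -c "
from plant import ctrl
print(ctrl.finish_job())"
```

```text
the job is handed in; nothing more can be done
None
```

I stirred the dish until all six beads had been pushed to its wall, laid the paddle on the mat, regrasped it onto the grey rest blade-low, and handed in at about 45 s; no verdict was returned.

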